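# Fit the masking plate over the housing's two pins

## Robot

A 6-joint arm with a two-finger parallel gripper is mounted at the origin on the work surface. World frame = base frame: x ahead of the robot, y to its left, z up, the work surface at z = 0. Lengths are in m, angles in rad, forces in N, time in s.
With the tool pointing down it reaches from about 0.375 to 0.9 m from the base axis. Payload 3.1 kg.
Tool frame: the origin (TCP) lies midway between the tips of the shut fingers; the grasp point (between the pads) lies 19 mm behind it; z points along the fingers, y is the line along which they close (so a half turn about z gives the same grasp; the last joint's range is limited). The gripper opens to 85 mm and grips with 20 to 120 N. Pads are 22 mm wide; open, the fingers measure 114 mm over their backs; the gripper's body (76 mm by 85 mm) begins 54 mm behind the grasp point. The pads swing forward as they close: fully open they stand 13 mm farther back than shut.
Start: joints at [-1.496, 0.527, 1.433, -0, 1.181, -0.178], TCP at [0.157, -0.605, 0.231] pointing down, gripper open.
Joint ranges: [-3.08, 3.08], [-0.75, 2.2], [0.22, 2.44], [-1.43, 4.57], [0, 2.65], [-2.85, 2.85]. Speed limits (rad/s): [2.79, 2.79, 3.14, 3.14, 3.14, 3.14].

## Interface

Orientations are given as a unit quaternion [x, y, z, w].
In Python, from station import manip gives the robot as it stands.
- The arm moves only by the tool step_arm, never from a script. Its argument "targets" is text: rows parted by semicolons, each of 4 numbers parted by spaces: the shift along the tool's x, y, z in mm, then the turn about the tool's z in degrees. A call has 1 to 12 rows; each row is the pose to reach, as a shift and turn from the pose commanded when the call began, along the tool's axes at that moment; what a row does not reach only later rows make up. A row lasts 1/10 s, in which the tool goes at most 50 mm and 8.59 degrees, less where a joint would pass 70% of its speed; a pose out of reach is approached as far as the arm can. A call with a gripper value outside its range is refused whole. "gripper" is the closure, from 0 (fully open) to 1 (shut), set as the call begins (left out, the last holds). The fingers move at their own pace and stop on an object; "squeeze" is the grip in N (left out, the last holds). Time passes only in rows, so rows that repeat a pose let the fingers close. It gives the time, the measured TCP pose, the force, the opening and the grip force at its end, in the units of the state.
- manip.sense(): the state, without advancing time (a new reading comes with each control period).
- manip.snapshot(name): name is "scene" or "top"; returns the picture (480x640x3 uint8, red, green, blue); there is no depth.
- manip.get_calibration(name): a dict with "fov_y" (degrees; the focal length in pixels is half the picture's height over the tangent of half this angle, whatever the lens; pixels are square), "cx", "cy" (the principal point, pixels), "k1" (the pictures are not rectified: a ray, as slopes to the right and down, at radius r is drawn at 1 + k1 r^2 times it, then the intrinsics apply), "extrinsics" (4x4, takes a point from camera to world coordinates). Camera axes: x right, y down, z forward; pixel columns grow to the right and rows downward; lengths in m; the calibration is good to about 2 mm. A picture is of the moment at which its call begins. get_calibration takes no time and is no camera call.
- manip.sign_off(): hands the job in; it is judged then, once.
Trained networks look in the newest picture that a camera, given by its name, has taken for a name from the list of things; names that differ only in an ending like _2 or _b are one class to them, and where a whole thing is asked for, a point or a joint stands for the part that bears it (a point fixed in the world has none). Each returns a list of dicts, best first, with "p" (0 to 1); they miss things now and then, are a little off and sometimes report something else, mostly with a low value. They report only what shows in the picture. A call takes as long as a camera call.
- manip.recognise(camera, query): "position" ([column, row] in pixels, amid what is visible of it).
- manip.masks_of(camera, query): "pixels" (480x640 bool, what is visible of it) and "position" ([column, row] in pixels, amid what is visible of it).
- manip.mark_of(camera, query): "position" ([column, row] in pixels: a listed point, or the origin of a listed thing).
The state is a dict: "t": time; "q": joint angles; "qd": joint speeds; "tau": joint torques, N m; "tcp_pos": TCP position; "tool_rot": TCP orientation; "force": force on the tool from outside, world axes, zero at the start; "ft_torque": the same for the moment, N m; "finger_gap": opening from 0.0 (shut) to 1.0 (fully open); "gripper_force": force on a finger pad.
Only numpy, scipy, OpenCV 4.12 (cv2) and the standard library are available. Lean on these libraries where they do the work, as an engineer would, in place of code of your own. Each camera call takes 0.05 s, during which the arm holds its last target. There are 200 camera calls.

## Task

Two masking plates with black handles are stored in the low dark rack, in lanes whose lips hold them down, so a plate can only be slid out towards the robot; we need the one with one large and one small hole, so first set the small jar that blocks its lane aside, standing upright on the table, and do not bump it with the plate. Then slide the plate out and hang it on the two pins of the finned housing on the turntable, large hole over the thick pin: bring both holes over the pins with the plate level, then lower it gently, without dropping it, until it lies flat on the housing, and let go. Leave the other plate and everything else on the table where it is.

Things in the scene. Friction and masses are not known exactly. Their poses are not given: they have to be found in the camera images.
- mask: the plate to fit: aluminium, 130 x 84 x 6 mm, black bail handle on top, about 0.24 kg. Origin: centre of its underside; x along the 130 mm side and the handle, y across, z up. On its centre line a through hole of 18 mm at x = +50 mm and one of 10 mm at x = -50 mm. Starts flat in either lane of the rack, x along the lane, large hole at the rear.
- mask_grip (a point): centre of that plate's handle bar, 51 mm above the plate's underside. The bar is 70 mm long (plate's x), 14 mm thick (y), 16 mm high, on two posts (12 x 14 mm) at x = +-29 mm. The other plate's handle is the same
- mask_bighole (a point): centre of the 18 mm hole, at the plate's underside
- mask_smallhole (a point): centre of the 10 mm hole, at the plate's underside
- sparemask: aluminium plate 130 x 84 x 6 mm with an upright black bail handle on top, same outline and handle, but two equal 9 mm holes near opposite corners (x, y = +50, +24 and -50, -24 mm). It lies in the other lane and stays there. Origin and axes as the other plate's
- rack: fixed dark steel rack 150 mm deep (x from -75 to +75 mm), 220 mm wide (y), 23 mm high. Origin: centre of its underside; -x is its open front, facing the robot within 0.2 rad. Two lanes along x, centred at y = +-53 mm, 90 mm wide (a plate has 3 mm of play each side), floor 8 mm above the table, rear closed by a 14 mm high wall
- rack_front (a point): middle of the front edge of the lips, on their top (rack x = -50, y = 0, 23 mm high). Lips over both sides of each lane, rack x -50 to +50 mm, underside 18 mm above the table, leave a slot 70 mm wide for the handle and 4 mm of play above a plate. A plate is clear once its centre passes rack x = -115 mm, some 105 to 125 mm forward of its start. Apart from the jar the table in front of the lanes is empty
- fixture: turntable 200 mm across and 20 mm high, which does not turn, carrying a dark finned housing with a bright flat top face 140 x 90 mm, 70 mm above the table. Origin: centre of its underside on the table; x runs along the housing's long side from the thin to the thick pin
- bigpin (a point): foot of the thick pin, on the housing's top face: 16 mm diameter, 32 mm tall above the face, the last 6 mm tapering to 10 mm; at x = +50 mm of the fixture. z up
- smallpin (a point): foot of the thin pin, on the housing's top face: 8 mm diameter, 32 mm tall above the face, the last 6 mm tapering to 2 mm; at x = -50 mm of the fixture. z up
- jar: small closed jar, straight-sided, 46 mm across, 60 mm high (the lid on top is narrower), about 0.12 kg, standing on the table right in front of the lane that holds the plate to fit, 120 to 150 mm from that plate's centre. Origin: centre of its underside; z up. The table between rack and turntable, nearer the robot than the tin, is free: x 0.40 to 0.48 m, y within 0.03 m of 0
- tin: bystander: closed steel tin, 68 mm across, 140 mm high, standing between rack and turntable. Origin: centre of its underside. Leave it
- taperoll: bystander: roll of masking tape lying flat, 100 mm across, 25 mm high, at the left side of the table. Origin: centre of its underside. Leave it
- mixcup: bystander: white plastic mixing cup, 70 mm across, 80 mm high, at the right side of the table. Origin: centre of its underside. Leave it
- sandblock: bystander: cork sanding block, 110 x 60 x 35 mm, at the left, nearer the robot than the tape. Origin: centre of its underside. Leave it
- thinner: bystander: closed bottle, 60 mm across, 150 mm high, standing at the back in the middle. Origin: centre of its underside. Leave it

How it is judged:
By the outcome, as a careful person would: the job done as asked, in the order asked, and still so for the second after the job is handed in, with the robot touching nothing.
It also fails if it takes over 72 s, if anything falls off the work surface, if the arm or the gripper's body presses on something with over 40 N, if the wrist force passes 120 N, or if a joint passes its speed limit or range.

## Working session

There is one attempt and no reset: what is moved stays moved. The work goes in short steps, Python scripts to look and compute and a tool call to move; the robot and the scene stay as the last step left them, time stands still between calls to the robot, and variables do not carry over. Pictures are saved under pics/ and viewed, at most 10 in all, crops included, and the job is handed in when it is done.

Besides the shell and the picture viewer there is one more tool, called after "Emit:" by a JSON object that holds its "api" and its "payload". step_arm: Moves the arm, as the interface text tells. Its arguments: {"type":"object","properties":{"targets":{"type":"string"},"gripper":{"type":"number"},"squeeze":{"type":"number"}},"required":["targets"]}

```bash
ls; mkdir -p pics
cat > h.py <<'E'
import numpy as np, cv2
from station import manip
def cal(n):
    c=manip.get_calibration(n); f=240/np.tan(np.radians(c["fov_y"])/2); return f,c["cx"],c["cy"],c["k1"],np.array(c["extrinsics"])
def ray(n,px):
    f,cx,cy,k1,E=cal(n); K=np.array([[f,0,cx],[0,f,cy],[0,0,1]])
    u=cv2.undistortPoints(np.array([[px]],float),K,np.array([k1,0,0,0,0.]))[0,0]
    return E[:3,3],E[:3,:3]@np.array([u[0],u[1],1])
def at(n,px,z):
    o,d=ray(n,px); return o+d*(z-o[2])/d[2]
def proj(n,P):
    f,cx,cy,k1,E=cal(n); p=E[:3,:3].T@(np.array(P,float)-E[:3,3]); s=p[:2]/p[2]; s=s*(1+k1*s@s); return s*f+[cx,cy]
def snap(n,name=None):
    im=manip.snapshot(n)
    if name: cv2.imwrite("pics/"+name,im[:,:,::-1])
    return im
E
python3 - <<'E'
from h import *
np.set_printoptions(precision=4,suppress=True)
for n in("scene","top"):
    snap(n,n+"0.png"); print(n,cal(n))
Z=dict(mask_grip=.059,mask_bighole=.008,mask_smallhole=.008,rack_front=.023,bigpin=.07,smallpin=.07,jar=0,tin=0,fixture=0,mask=.008,sparemask=.008,rack=0)
for q,z in Z.items():
  for n in("top","scene"):
    r=manip.mark_of(n,q)
    for d in r[:2]: print(q,n,round(d["p"],2),np.round(d["position"],1),at(n,d["position"],z)[:2])
s=manip.sense();print(s["t"],s["tcp_pos"],s["tool_rot"])
E
```

```text
pics
scene (np.float64(574.0816983274372), 311.1977380166188, 242.1367577898591, -0.00558783157171671, array([[-0.8802,  0.35  , -0.3206,  1.0414],
       [ 0.4744,  0.6684, -0.5729,  0.7691],
       [ 0.0138, -0.6563, -0.7544,  1.0865],
       [ 0.    ,  0.    ,  0.    ,  1.    ]]))
top (np.float64(453.99734095809816), 317.8904276192204, 242.19445126199656, 0.02490379470596838, array([[-0.0172, -0.9954,  0.0944,  0.5052],
       [-0.9998,  0.0184,  0.0119,  0.0065],
       [-0.0136, -0.0942, -0.9955,  1.1343],
       [ 0.    ,  0.    ,  0.    ,  1.    ]]))
mask_grip top 0.67 [264.5 251.4] [0.5876 0.1467]
mask_grip scene 0.85 [351.3 286.3] [0.5874 0.1449]
mask_bighole top 0.69 [330.3 248.5] [ 0.5958 -0.0106]
mask_bighole top 0.62 [273.2 232.5] [0.6385 0.1313]
mask_bighole scene 0.85 [327.  305.6] [0.6419 0.135 ]
mask_smallhole top 0.71 [261.  270.8] [0.5434 0.1623]
mask_smallhole scene 0.6 [368.2 288.9] [0.5339 0.1388]
rack_front top 0.91 [243.6 269.3] [0.5474 0.2029]
rack_front scene 0.59 [378.8 309.4] [0.5501 0.2068]
bigpin top 0.89 [417.1 217.5] [ 0.6604 -0.2156]
bigpin top 0.7 [2
[... 239 characters left out ...]
06.3 285.7] [0.4454 0.1681]
tin top 0.63 [330.2 247.6] [ 0.5987 -0.0105]
tin scene 0.7 [316.8 260.9] [0.5963 0.0037]
fixture top 0.73 [411.4 238.4] [ 0.6181 -0.2141]
fixture scene 0.73 [272.1 206.5] [ 0.612  -0.2142]
fixture scene 0.24 [418.6 416.6] [0.6086 0.4484]
mask top 0.65 [270.1 251.7] [0.5905 0.1394]
mask scene 0.85 [349.1 298.9] [0.5879 0.1425]
mask scene 0.7 [355.8 321.7] [0.6064 0.2027]
sparemask top 0.8 [226.  247.2] [0.6038 0.2493]
sparemask top 0.73 [332.5 247.2] [ 0.5989 -0.0162]
sparemask scene 0.7 [362. 338.] [0.6163 0.245 ]
rack top 0.6 [251.5 249.9] [0.5965 0.187 ]
rack scene 0.92 [355.  321.4] [0.6044 0.197 ]
1.3 [ 0.1569 -0.605   0.2313] [ 0.992   0.1266 -0.      0.    ]
```

Run:
```python
import cv2
a=cv2.imread("pics/top0.png");s=cv2.imread("pics/scene0.png")
cv2.imwrite("pics/a.png",cv2.resize(a[180:340,190:310],None,fx=3.5,fy=3.5,interpolation=cv2.INTER_CUBIC))
b=cv2.resize(s[140:380,220:460],None,fx=2.5,fy=2.5,interpolation=cv2.INTER_CUBIC);cv2.imwrite("pics/b.png",b)
c=cv2.resize(a[190:290,370:470],None,fx=5,fy=5,interpolation=cv2.INTER_CUBIC);cv2.imwrite("pics/c.png",c)
```

```text
(no output)
```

View pics/a.png

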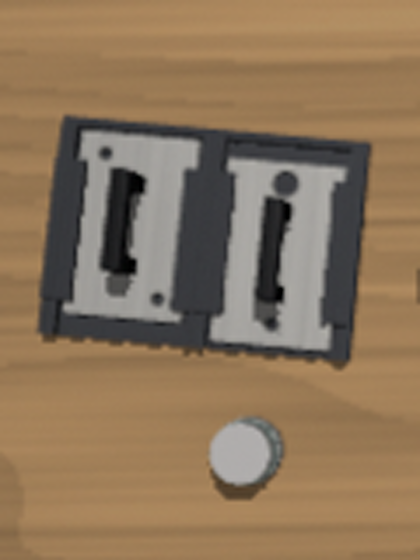

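View pics/b.png

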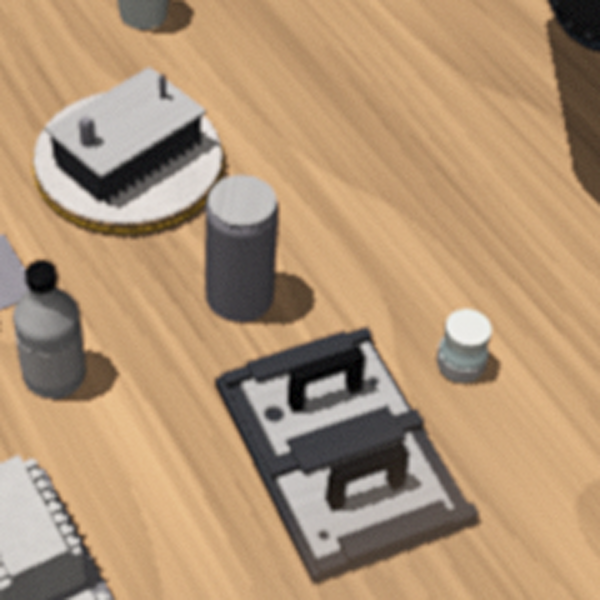

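View pics/c.png

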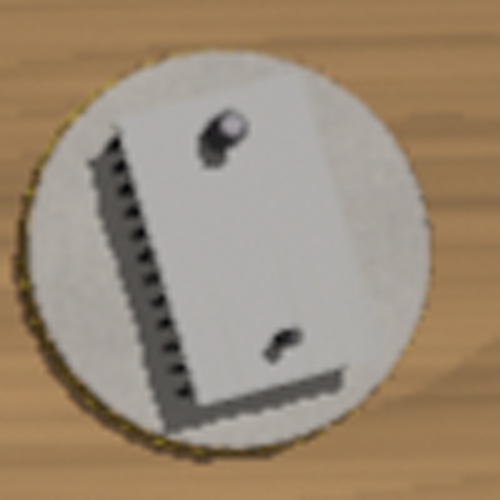

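`a.png`: the mask is in the right lane. Its large hole is at (286,183), the small hole at (271,324) and the jar lid at (240,453). The spare, with its corner holes, is in the left lane.
`b.png`: the housing's top corners are at (45,128), (150,70), (205,112) and (100,172).
`c.png`: the big pin's tip is at (236,123) and the thin pin's tip is near (295,332).

```bash
cat > fit.py <<'E'
from h import *
from scipy.optimize import least_squares
def W(p,L): 
    c,s=np.cos(p[2]),np.sin(p[2]); return [p[0]+c*L[0]-s*L[1],p[1]+s*L[0]+c*L[1],L[2]]
def fit(obs,p0,name=""):
    fn=lambda p:np.concatenate([proj(n,W(p,L))-px for n,L,px in obs])
    r=least_squares(fn,p0,loss="soft_l1"); print(name,np.round(r.x,4),np.round(r.fun,1).reshape(-1,2).tolist()); return r.x
E
cat > f1.py <<'E'
from fit import *
A=lambda x,y:np.array([190+x/3.5,180+y/3.5])
B=lambda x,y:np.array([220+x/2.5,140+y/2.5])
C=lambda x,y:np.array([370+x/5,190+y/5])
# fixture: x to big pin (far), y left
fo=[("top",(.07,.045,.07),C(118,127)),("top",(-.07,.045,.07),C(195,407)),("top",(.07,-.045,.07),C(297,72)),
("top",(.05,0,.102),C(236,123)),("top",(-.05,0,.102),C(296,332)),
("scene",(.07,.045,.07),B(100,172)),("scene",(.07,-.045,.07),B(45,128)),("scene",(-.07,-.045,.07),B(150,70)),("scene",(-.07,.045,.07),B(205,112)),
("scene",(.05,0,.102),B(86,121)),("scene",(-.05,0,.102),B(162,77))]
for t in("top","scene"): fit([o for o in fo if o[0]==t],[.61,-.214,.2],t)
fit(fo,[.61,-.214,.2],"fix")
mo=[("top",(.05,0,.014),A(286,183)),("top",(-.05,0,.014),A(271,324)),("top",(-.065,.042,.014),A(211,342)),("top",(-.065,-.042,.014),A(330,350)),
("scene",(.05,0,.014),B(275,414)),("top",(.035,0,.067),A(277,198)),
("scene",(.035,0,.067),B(293,373)),("scene",(-.035,0,.067),B(362,350))]
fit(mo,[.59,.14,-.1],"mask")
fit([("top",(0,0,.06),A(240,453)),("scene",(0,0,.06),B(469,328))],[.45,.165,0],"jar")
E
python3 f1.py
```

```text
top [ 0.6128 -0.2203  0.2454] [[-0.5, -1.4], [0.7, -0.0], [0.5, -0.3], [-0.5, 0.5], [-0.2, 0.8]]
scene [ 0.6152 -0.2119  0.238 ] [[-0.1, 1.9], [-0.3, 0.3], [0.0, -0.7], [0.5, 0.1], [-0.3, -0.4], [0.2, -0.7]]
fix [ 0.6129 -0.2182  0.2424] [[-1.3, -1.5], [-0.3, -0.1], [-0.3, -0.3], [-1.4, 0.4], [-1.1, 0.8], [-0.2, 0.0], [-0.5, -1.4], [-0.3, -2.4], [0.2, -1.8], [-0.4, -2.2], [-0.1, -2.5]]
mask [ 0.5879  0.142  -0.075 ] [[-1.6, 0.3], [-0.1, 0.2], [-0.3, 0.2], [-0.3, -0.1], [-0.6, -1.2], [-2.1, -0.3], [-0.7, -0.8], [-0.1, -1.7]]
jar [0.4511 0.1649 0.    ] [[-1.6, 0.1], [-0.5, -1.3]]
```

```bash
cat > go.py <<'E'
import sys
from h import *
def state():
    s=manip.sense(); q=s["tool_rot"]; R=cv2.Rodrigues(np.zeros(3))[0]
    from scipy.spatial.transform import Rotation as Ro
    R=Ro.from_quat(q).as_matrix(); return s,R
if __name__=="__main__":
    s,R=state(); yaw=np.degrees(np.arctan2(R[1,0],R[0,0]))
    print("t",s["t"],"tcp",np.round(s["tcp_pos"],4),"yaw",round(yaw,2),"tilt",np.round(R[:,2],3),"F",np.round(s["force"],1),"gap",s["finger_gap"],"gf",s["gripper_force"])
    for a in sys.argv[1:]:
        x,y,z,w=map(float,a.split(","))
        print(a,np.round(R.T@(np.array([x,y,z])-s["tcp_pos"])*1000,1),round(yaw-w,2))
E
python3 go.py .45,-.25,.23,0 .451,.164,.13,0
```

```text
t 1.3 tcp [ 0.1569 -0.605   0.2313] yaw 14.54 tilt [-0. -0. -1.] F [-0.8  0.2  0.3] gap 0.9994922202738733 gf 0.0
.45,-.25,.23,0 [ 372.8 -270.     1.3] 14.54
.451,.164,.13,0 [ 477.7 -670.5  101.3] 14.54
```

Emit:
{"api": "step_arm", "payload": {"targets": "373 -270 0 14.5;373 -270 0 14.5;373 -270 0 14.5;373 -270 0 14.5;373 -270 0 14.5;373 -270 0 14.5;373 -270 0 14.5;373 -270 0 14.5;373 -270 0 14.5;478 -670 0 14.5;478 -670 0 14.5;478 -670 0 14.5", "gripper": 0}}

```text
t: 2.5
tcp_pos: [0.4464, -0.1062, 0.2314]
tool_rot: [1.0, 0.0, 0.0, 0.0]
force: [0.2, -0.1, -0.3]
finger_gap: 1.001
gripper_force: 0.0
```

Emit:
{"api": "step_arm", "payload": {"targets": "4 -270 20 0;4 -270 20 0;4 -270 20 0;4 -270 20 0;4 -270 20 0;4 -270 20 0;4 -270 120 0;4 -270 120 0;4 -270 120 0;4 -270 120 0"}}

```text
t: 3.5
tcp_pos: [0.4498, 0.1619, 0.111]
tool_rot: [1.0, 0.0, -0.001, 0.0]
force: [0.3, 0.1, 1.1]
finger_gap: 1.002
gripper_force: 0.0
```

```bash
python3 - <<'E'
from h import *
snap("top");im=snap("scene")
for n in("top","scene"):
    r=manip.masks_of(n,"jar")
    if r:
        m=r[0]["pixels"];ys,xs=np.where(m);print(n,r[0]["p"],r[0]["position"],xs.min(),xs.max(),ys.min(),ys.max())
cv2.imwrite("pics/j1.png",cv2.resize(im[190:350,320:520,::-1],None,fx=3,fy=3))
E
python3 go.py .451,.164,.016,0
```

```text
scene 0.86 [405.3, 280.0] 395 416 264 293
t 3.7 tcp [0.4522 0.162  0.1143] yaw 0.01 tilt [ 0.007  0.001 -1.   ] F [ 0.4  0.5 -0.7] gap 0.9979115405684825 gf 0.0
.451,.164,.016,0 [-1.9 -1.9 98.3] 0.01
```

View pics/j1.png

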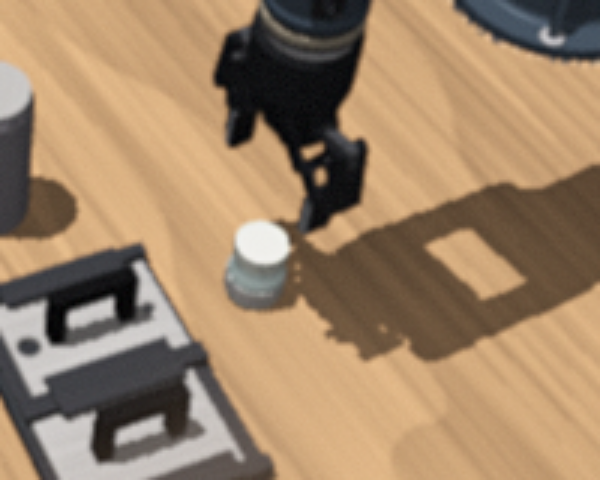

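Emit:
{"api": "step_arm", "payload": {"targets": "-1 -2 40 0;-1 -2 75 0;-1 -2 97 0;-1 -2 97 0;-1 -2 97 0"}}

```text
t: 4.2
tcp_pos: [0.4505, 0.164, 0.016]
tool_rot: [1.0, 0.0, 0.002, -0.0]
force: [-0.1, -0.0, 0.6]
finger_gap: 1.002
gripper_force: 0.0
```

Emit:
{"api": "step_arm", "payload": {"targets": "0 0 0 0;0 0 0 0;0 0 0 0;0 0 0 0;0 0 0 0;0 0 0 0;0 0 0 0;0 0 0 0", "gripper": 1, "squeeze": 30}}

```text
t: 5.0
tcp_pos: [0.45, 0.164, 0.0158]
tool_rot: [1.0, 0.001, 0.001, -0.0]
force: [-1.4, -1.6, 7.4]
finger_gap: 0.517
gripper_force: 29.3
```

Emit:
{"api": "step_arm", "payload": {"targets": "0 0 -20 0;0 0 -45 0;-10 40 -50 0;-20 80 -50 0;-20 120 -50 0;-20 155 -50 0;-20 169 -50 0;-20 169 -50 0;-20 169 -50 0"}}

```text
t: 5.9
tcp_pos: [0.4291, -0.005, 0.0645]
tool_rot: [1.0, -0.0, -0.0, -0.0]
force: [-0.5, 0.3, -0.9]
finger_gap: 0.522
gripper_force: 31.6
```

Emit:
{"api": "step_arm", "payload": {"targets": "0 0 25 0;0 0 40 0;0 0 46 0;0 0 49 0;0 0 50 0;0 0 50 0"}}

```text
t: 6.5
tcp_pos: [0.4285, -0.0038, 0.0158]
tool_rot: [1.0, 0.001, -0.0, -0.0]
force: [-1.4, 2.2, 10.9]
finger_gap: 0.516
gripper_force: 32.6
```

Emit:
{"api": "step_arm", "payload": {"targets": "0 0 -1 0;0 0 -1 0;0 0 -1 0;0 0 -1 0;0 0 -1 0;0 0 -1 0;0 0 -1 0", "gripper": 0}}

```text
t: 7.2
tcp_pos: [0.4292, -0.0051, 0.0152]
tool_rot: [1.0, 0.0, -0.0, -0.0]
force: [0.9, -0.1, -1.1]
finger_gap: 1.0
gripper_force: 0.0
```

Emit:
{"api": "step_arm", "payload": {"targets": "0 0 -20 0;0 0 -50 0;0 0 -90 0;0 0 -130 0;0 0 -150 0;0 0 -150 0"}}

```text
t: 7.8
tcp_pos: [0.431, -0.0055, 0.1679]
tool_rot: [1.0, 0.0, 0.003, 0.001]
force: [0.1, 0.2, 0.1]
finger_gap: 1.001
gripper_force: 0.0
```

```bash
python3 - <<'E'
from h import *
snap("top","t2.png");im=snap("scene","s2.png")
for q,z in dict(mask_grip=.059,jar=0,mask_bighole=.008,mask_smallhole=.008,mask=.008).items():
  for n in("top","scene"):
    for d in manip.mark_of(n,q)[:2]: print(q,n,round(d["p"],2),np.round(d["position"],1),at(n,d["position"],z)[:2])
cv2.imwrite("pics/s2c.png",cv2.resize(im[180:380,280:480,::-1],None,fx=3,fy=3,interpolation=cv2.INTER_CUBIC))
E
python3 go.py
```

```text
mask_grip top 0.7 [263.9 249.7] [0.59170088 0.14809379]
mask_grip top 0.39 [327.8 167.5] [ 0.78795303 -0.00767419]
mask_grip scene 0.69 [353.3 288.2] [0.5861699 0.1515166]
mask_grip scene 0.22 [328.2 306.1] [0.65913594 0.16737152]
jar scene 0.83 [371.3 237.2] [4.36859236e-01 1.24918917e-05]
jar scene 0.51 [278.  144.1] [ 0.48470179 -0.43808549]
mask_bighole top 0.8 [272.7 232.5] [0.63852524 0.13252822]
mask_bighole scene 0.65 [328.1 306.9] [0.64144385 0.13931233]
mask_smallhole top 0.72 [263.  275.7] [0.53123126 0.15740877]
mask_smallhole scene 0.64 [368.7 290.1] [0.53466208 0.14226202]
mask_smallhole scene 0.64 [284.6 177.6] [ 0.53606411 -0.29166813]
mask top 0.77 [268.4 253.3] [0.58660719 0.14364788]
mask scene 0.84 [347.7 296.9] [0.58783618 0.13614482]
mask scene 0.24 [366.8 342.1] [0.61247237 0.25863673]
t 8.4 tcp [ 0.4291 -0.005   0.1649] yaw 0.04 tilt [-0.001  0.    -1.   ] F [-1.   0.7  0.2] gap 0.9975467389460786 gf 0.0
```

View pics/s2c.png

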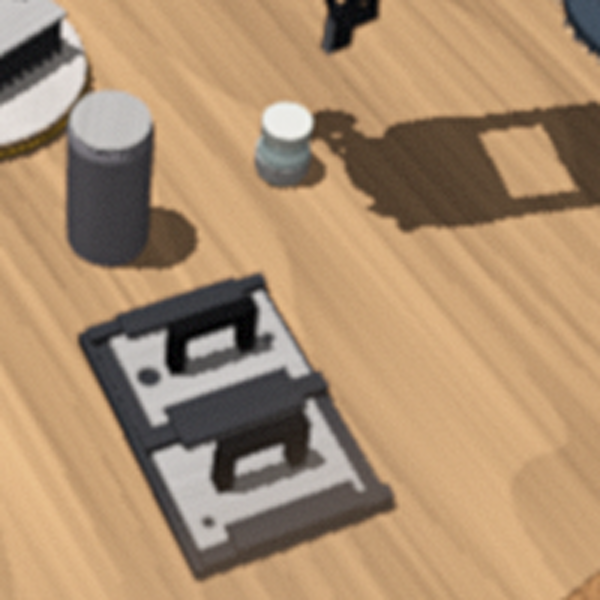

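Jar stands upright at crop (285,145), lane clear; mask handle at crop (212,325). Going above the handle.

Emit:
{"api": "step_arm", "payload": {"targets": "40 -37 0 1;80 -74 0 3;120 -110 0 5.7;159 -148 0 5.7;159 -148 20 5.7;159 -148 40 5.7;159 -148 40 5.7;159 -148 40 5.7"}}

```text
t: 9.2
tcp_pos: [0.5875, 0.143, 0.1249]
tool_rot: [0.999, -0.049, -0.001, 0.0]
force: [0.1, -0.2, -0.2]
finger_gap: 1.0
gripper_force: 0.0
```

```bash
python3 - <<'E'
from h import *
a=snap("top","t3.png");im=snap("scene","s3.png")
x=cv2.resize(im[210:360,270:420,::-1],None,fx=4,fy=4,interpolation=cv2.INTER_CUBIC)
cv2.imwrite("pics/s3c.png",x)
# subpixel hole centroids in the first top picture
t=cv2.imread("pics/t2.png",0).astype(float); s=cv2.imread("pics/s2.png",0).astype(float)
for n,I,c in(("top",t,(271.7,232.4)),("top",t,(267.5,272.6)),("scene",s,(329.5,305.5))):
    x0,y0=int(c[0]),int(c[1]);P=I[y0-5:y0+6,x0-5:x0+6]
    w=np.clip(np.percentile(P,60)-25-P,0,None);g=np.mgrid[-5:6,-5:6]
    u=[x0+(w*g[1]).sum()/w.sum(),y0+(w*g[0]).sum()/w.sum()];print(n,u,at(n,u,.014))
    print(P.astype(int)) if n=="top" else 0
E
python3 go.py
```

```text
top [np.float64(270.44970414201185), np.float64(233.05062458908614)] [0.63654176 0.1374678  0.014     ]
[[172 172 172 172 171 172 173 172 160 154 156]
 [172 172 172 165 152 147 151 158 167 171 173]
 [172 172 160 130  84  51  70 105 146 169 173]
 [172 170 124  68  62  64  64  58 102 155 174]
 [173 158 104  62  64  64  65  65  68 140 172]
 [171 142  91  63  63  63  64  63  72 133 168]
 [172 149  95  61  64  63  63  63  79 139 170]
 [172 163 117  71  65  64  64  71 108 157 174]
 [152 152 135  99  85  83  87 112 149 169 174]
 [ 77  77 100 101 101 112 135 161 171 172 173]
 [ 31  37  42  45  33  89 133 161 171 173 173]]
top [np.float64(265.9949385394071), np.float64(270.02277657266814)] [0.54493109 0.14913339 0.014     ]
[[123  81  81  80  81  80  81 144 152 161 171]
 [122  81  81  80  81  80  81 128 162 170 172]
 [123  82  80  82  80  80  80 103 152 170 172]
 [122  82  80  78  70  66  72 142 169 170 173]
 [138 116  95  69  46  29  54 130 165 171 173]
 [169 169 135  81  41  35  53 101 152 171 173]
 [169 169 164 126  71  55  67 114 157 171 173]
 [169 169 168 154 124 102 112 139 163 172 173]
 [169 169 168 168 164 157 162 154 162 171 172]
 [170 168 167 168 168 168 168 168 170 171 172]
 [158 158 158 165 168 168 167 168 170 171 172]]
scene [np.float64(328.9312659846547), np.float64(305.2832480818414)] [0.63983468 0.13984681 0.014     ]
t 9.3 tcp [0.5885 0.1427 0.1262] yaw -5.69 tilt [ 0.001  0.    -1.   ] F [ 0.4 -0.   0.6] gap 0.9976170777685935 gf 0.0
```

View pics/s3c.png

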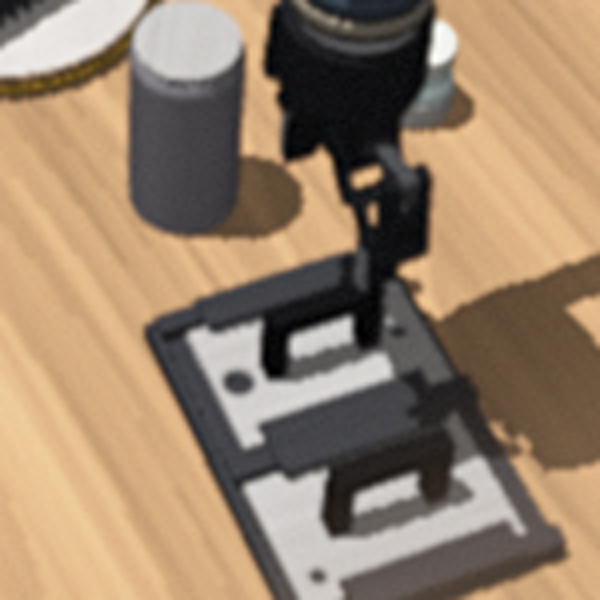

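Emit:
{"api": "step_arm", "payload": {"targets": "1 0 30 1.2;1 0 60 1.2;1 0 80 1.2;1 0 85 1.2;1 0 85 1.2;1 0 85 1.2"}}

```text
t: 9.9
tcp_pos: [0.5903, 0.1428, 0.0418]
tool_rot: [0.998, -0.06, 0.001, -0.0]
force: [0.6, -0.2, -0.3]
finger_gap: 1.0
gripper_force: 0.0
```

Emit:
{"api": "step_arm", "payload": {"targets": "0 0 0 0;0 0 0 0;0 0 0 0;0 0 0 0;0 0 0 0;0 0 0 0;0 0 0 0;0 0 0 0;0 0 0 0;0 0 0 0", "gripper": 1, "squeeze": 40}}

```text
t: 10.9
tcp_pos: [0.5893, 0.143, 0.0405]
tool_rot: [0.998, -0.06, 0.0, 0.0]
force: [0.0, -0.3, 3.6]
finger_gap: 0.154
gripper_force: 41.8
```

Emit:
{"api": "step_arm", "payload": {"targets": "0 0 -1 0;0 0 -2 0;0 0 -2 0;0 0 -2 0", "squeeze": 60}}

```text
t: 11.3
tcp_pos: [0.5887, 0.143, 0.0418]
tool_rot: [0.998, -0.06, -0.001, 0.0]
force: [0.5, 0.4, -3.0]
finger_gap: 0.149
gripper_force: 58.3
```

Emit:
{"api": "step_arm", "payload": {"targets": "-3 0 -2 0;-8 0 -2 0;-14 0 -2 0;-20 0 -2 0;-20 0 -2 0"}}

```text
t: 11.8
tcp_pos: [0.5674, 0.1456, 0.0442]
tool_rot: [0.998, -0.06, -0.001, 0.0]
force: [-0.4, 0.2, -3.2]
finger_gap: 0.154
gripper_force: 58.4
```

Emit:
{"api": "step_arm", "payload": {"targets": "0 0 2 0;-12 0 2 0;-24 0 2 0;-36 0 2 0;-48 0 2 0;-60 0 2 0;-60 0 2 0"}}

```text
t: 12.5
tcp_pos: [0.5064, 0.1528, 0.0422]
tool_rot: [0.998, -0.059, -0.002, 0.0]
force: [-0.2, -0.1, -3.3]
finger_gap: 0.154
gripper_force: 58.4
```

Emit:
{"api": "step_arm", "payload": {"targets": "-12 0 0 0;-24 0 0 0;-36 0 0 0;-48 0 0 0;-55 0 0 0;-55 0 0 0;-55 0 0 0"}}

```text
t: 13.2
tcp_pos: [0.4558, 0.1592, 0.0424]
tool_rot: [0.998, -0.06, 0.001, -0.0]
force: [0.1, 0.5, -2.9]
finger_gap: 0.154
gripper_force: 58.4
```

```bash
python3 - <<'E'
from h import *
im=snap("scene","s4.png")
cv2.imwrite("pics/s4c.png",cv2.resize(im[200:370,290:460,::-1],None,fx=3.5,fy=3.5,interpolation=cv2.INTER_CUBIC))
E
python3 go.py .46,.158,.24,-6.88 .613,-.218,.24,13.9
```

```text
t 13.25 tcp [0.4562 0.1592 0.0424] yaw -6.86 tilt [ 0.002  0.    -1.   ] F [-1.  -0.2 -3.2] gap 0.1537072384600961 gf 58.391350507736206
.46,.158,.24,-6.88 [   4.3    0.6 -197.6] 0.02
.613,-.218,.24,13.9 [ 201.1  355.7 -197.3] -20.76
```

View pics/s4c.png

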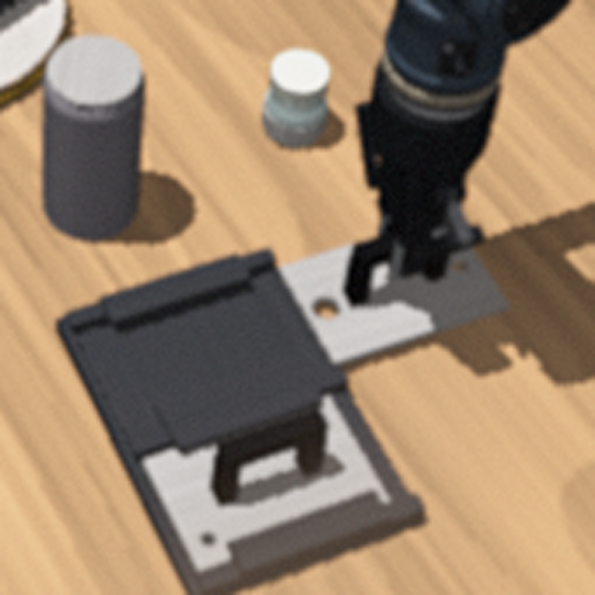

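Emit:
{"api": "step_arm", "payload": {"targets": "-8 0 0 0;-15 0 0 0;-15 0 -5 0;-15 0 -30 0;-15 0 -75 0;-15 0 -120 0;-15 0 -165 0;-10 0 -195 0;5 30 -198 0;30 60 -198 0;60 100 -198 0;85 140 -198 -4"}}

```text
t: 14.45
tcp_pos: [0.5234, 0.0087, 0.2409]
tool_rot: [1.0, -0.024, 0.001, 0.0]
force: [0.9, -0.1, -3.1]
finger_gap: 0.152
gripper_force: 59.0
```

Emit:
{"api": "step_arm", "payload": {"targets": "21 35 0 0;42 70 0 -4;62 105 0 -8;83 140 0 -12;104 175 0 -16.7;112 200 0 -16.7;116 214 0 -16.7;116 216 0 -16.7;116 216 0 -16.7;116 216 0 -16.7"}}

```text
t: 15.45
tcp_pos: [0.6271, -0.2097, 0.2402]
tool_rot: [0.993, 0.121, -0.001, -0.001]
force: [0.7, 0.9, -3.5]
finger_gap: 0.152
gripper_force: 59.1
```

```bash
python3 go.py .613,-.218,.17,13.9
```

```text
t 15.45 tcp [ 0.6271 -0.2097  0.2402] yaw 13.91 tilt [-0.001  0.001 -1.   ] F [ 0.7  0.9 -3.5] gap 0.15243276930506236 gf 59.09832000732422
.613,-.218,.17,13.9 [-15.6   4.8  70.2] 0.01
```

Emit:
{"api": "step_arm", "payload": {"targets": "-8 2 30 0;-16 5 60 0;-16 5 85 0;-16 5 90 0;-16 5 90 0;-16 5 90 0;-16 5 90 0"}}

```text
t: 16.15
tcp_pos: [0.6149, -0.2205, 0.1523]
tool_rot: [0.993, 0.121, 0.002, 0.001]
force: [0.4, 0.5, -3.5]
finger_gap: 0.153
gripper_force: 59.1
```

```bash
python3 - <<'E'
from h import *
t=snap("top","t5.png");s=snap("scene","s5.png")
R=lambda im:cv2.resize(im,(400,400),interpolation=cv2.INTER_CUBIC)[:,:,::-1]
t0=cv2.imread("pics/t2.png")[:,:,::-1];s0=cv2.imread("pics/s2.png")[:,:,::-1]
cv2.imwrite("pics/q5.png",np.hstack([R(t[190:290,370:470]),R(s[150:250,220:320])]))
E
python3 go.py
```

```text
t 16.25 tcp [ 0.6144 -0.2205  0.1519] yaw 13.86 tilt [ 0.003 -0.001 -1.   ] F [ 0.3  0.2 -2.4] gap 0.15252459402461913 gf 59.0578293800354
```

View pics/q5.png

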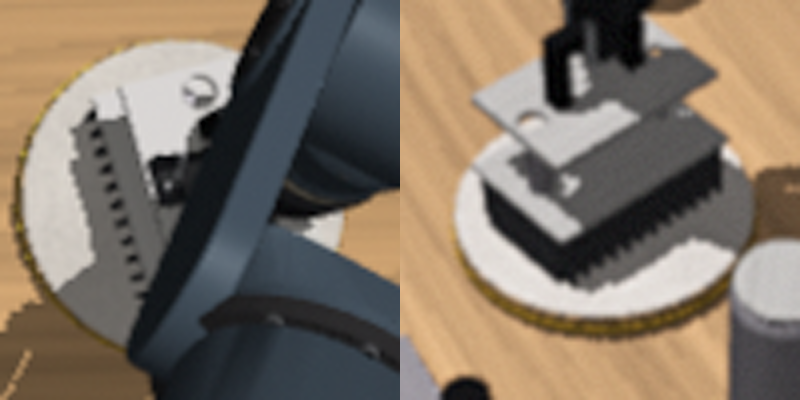

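```bash
cat > f2.py <<'E'
from fit import *
S=lambda x,y:np.array([220+(x-400)/4,150+y/4]); T=lambda x,y:np.array([370+x/4,190+y/4])
z=.1257
fit([("scene",(.065,-.042,z),S(473,100)),("scene",(.065,.042,z),S(558,167)),("scene",(-.065,.042,z),S(718,74)),("scene",(.05,0,z),S(530,118))],[.614,-.22,.24],"plate sc")
fit([("scene",(.07,.045,.07),S(563,240)),("scene",(-.07,.045,.07),S(728,137))],[.614,-.22,.24],"fix sc")
print("hole via top",at("top",T(200,92),z),"pred",W([.6144,-.2205,.242],[.05,0,z]))
for n,t in(("top","t5.png"),("scene","s5.png")):
    snap(n)
    for q,zz in(("mask_bighole",.1197),("mask_smallhole",.1197)):
        for d in manip.mark_of(n,q)[:1]: print(q,n,d["p"],d["position"],at(n,d["position"],zz))
# small & big pins + housing edges in clean first pictures, top view: tip centroid
g=cv2.imread("pics/t2.png",0);print(g[208:224,408:422]);print(g[250:266,420:434])
g=cv2.imread("pics/t5.png",0);print(g[207:220,412:428])
E
python3 f2.py
```

```text
plate sc [ 0.6152 -0.2149  0.2445] [[-0.5, -0.7], [-0.3, 0.3], [0.3, -0.5], [0.6, 0.8]]
fix sc [ 0.6147 -0.2138  0.2619] [[-0.2, 0.3], [0.3, -0.4]]
hole via top [ 0.66225554 -0.21080679  0.1257    ] pred [np.float64(0.6629430313620405), np.float64(-0.20851775871616865), 0.1257]
mask_bighole top 0.7 [418.9, 210.9] [ 0.66801038 -0.20981817  0.1197    ]
mask_smallhole top 0.57 [427.7, 258.3] [ 0.56095495 -0.22525981  0.1197    ]
mask_bighole scene 0.64 [247.2, 180.3] [ 0.6742735  -0.21546923  0.1197    ]
mask_smallhole scene 0.77 [284.9, 158.5] [ 0.55563729 -0.24557362  0.1197    ]
[[172 169 172 175 176 177 177 179 180 180 181 180 180 181]
 [176 176 177 179 180 180 180 180 180 180 180 180 180 180]
 [180 180 180 180 181 180 180 180 180 180 180 179 179 180]
 [180 180 180 179 180 180 171 162 167 175 180 180 179 180]
 [180 180 180 180 175 161 134 116 136 153 168 180 180 180]
 [180 181 180 170 143  96  92 131 148 140 146 172 179 180]
 [180 180 174 137  71  50 118 160 164 163 143 149 180 180]
 [180 180 153  90  35  47 116 158 163 160 129 139 180 181]
 [180 168 115  37  35  44  78 122 144 136 
[... 1547 characters left out ...]
 141 169 200 214 213 214 169]
 [214 214 213 208 201 207 213 213 202 175 142 163 206 214 207 156]
 [214 214 213 192 183 207 214 214 214 214 178 137 185 213 194 127]
 [213 214 214 179 139 164 196 214 214 213 194 147 170 214 201 143]
 [213 214 213 186 143 131 162 187 183 184 183 153 167 213 207 154]
 [213 213 214 201 190 195 164 107  95  94  91 127 185 214 186 109]
 [213 214 214 205 194 190 147  89  96  97 112 166 207 202 148  44]
 [213 213 213 213 208 189 145 111 123 132 158 181 182 148  73  21]
 [213 213 214 213 214 209 190 174 181 175 169 145  73  39  25  22]
 [213 214 213 213 214 214 213 206 190 147  68   9  25  30  22  22]
 [213 214 213 214 214 213 206 171 104  32   7   5  13  21  20  22]]
```

```bash
python3 - <<'E'
from fit import *
b=at("top",(416.6,214.4),.102);s=at("top",(428.8,256.1),.102);d=b-s
print(b,s,np.hypot(*d[:2]),np.arctan2(d[1],d[0]),(b+s)/2+[.0007,.0023,0])
E
python3 go.py .6137,-.2182,.14,13.9
```

```text
[ 0.66286571 -0.20805728  0.102     ] [ 0.56687253 -0.23198243  0.102     ] 0.09892978858163308 0.24426141629828174 [ 0.61556912 -0.21771985  0.102     ]
t 16.55 tcp [ 0.6136 -0.2203  0.1505] yaw 13.84 tilt [ 0. -0. -1.] F [ 0.  -0.  -2.8] gap 0.15351627266157467 gf 59.057486057281494
.6137,-.2182,.14,13.9 [ 0.6 -2.  10.5] -0.06
```

Emit:
{"api": "step_arm", "payload": {"targets": "1 -2 4 -0.1;1.4 -2 8 -0.1;1.4 -2 12 -0.1;1.4 -2 12 -0.1;1.4 -2 12 -0.1;1.4 -2 12 -0.1"}}

```text
t: 17.15
tcp_pos: [0.6145, -0.2181, 0.1383]
tool_rot: [0.993, 0.121, 0.0, 0.0]
force: [0.6, -0.1, -3.2]
finger_gap: 0.151
gripper_force: 59.1
```

```bash
python3 go.py
python3 - <<'E'
from h import *
t=snap("top","t6.png");s=snap("scene","s6.png")
R=lambda im:cv2.resize(im,(400,400),interpolation=cv2.INTER_CUBIC)[:,:,::-1]
cv2.imwrite("pics/q6.png",np.hstack([R(t[195:235,395:435]),R(s[150:200,230:310][:, :50])]))
E
```

```text
t 17.15 tcp [ 0.6145 -0.2181  0.1383] yaw 13.94 tilt [ 0. -0. -1.] F [ 0.6 -0.1 -3.2] gap 0.15077265924954006 gf 59.10505771636963
```

View pics/q6.png

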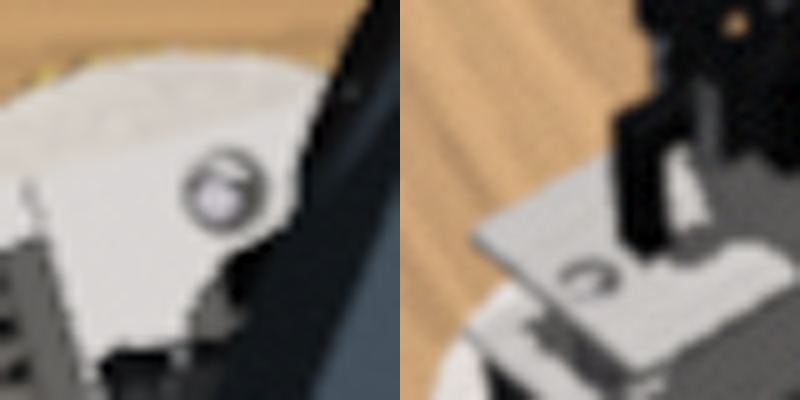

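The top view shows the pin tip at (216,198) inside the hole centred at (224,190). That offset matches the parallax I expect, so I'm lowering.

Emit:
{"api": "step_arm", "payload": {"targets": "0 0 2 0;0 0 4 0;0 0 6 0;0 0 8 0;0 0 10 0;0 0 12 0;0 0 12 0"}}

```text
t: 17.95
tcp_pos: [0.6142, -0.2179, 0.1259]
tool_rot: [0.993, 0.121, -0.0, -0.0]
force: [0.3, -0.6, -3.2]
finger_gap: 0.151
gripper_force: 59.1
```

Emit:
{"api": "step_arm", "payload": {"targets": "0 0 3 0;0 0 6 0;0 0 9 0;0 0 12 0;0 0 15 0;0 0 17 0;0 0 19 0;0 0 20 0;0 0 20 0;0 0 20 0"}}

```text
t: 18.95
tcp_pos: [0.6145, -0.218, 0.1064]
tool_rot: [0.993, 0.121, 0.0, 0.0]
force: [0.8, -0.3, -1.7]
finger_gap: 0.153
gripper_force: 59.1
```

Emit:
{"api": "step_arm", "payload": {"targets": "0 0 1 0;0 0 2 0;0 0 3 0;0 0 3 0;0 0 3 0"}}

```text
t: 19.45
tcp_pos: [0.6144, -0.218, 0.1032]
tool_rot: [0.993, 0.121, -0.0, -0.0]
force: [-0.4, -0.9, -2.9]
finger_gap: 0.153
gripper_force: 59.1
```

Emit:
{"api": "step_arm", "payload": {"targets": "0 0 0.5 0;0 0 1 0;0 0 1 0;0 0 1 0"}}

```text
t: 19.85
tcp_pos: [0.6145, -0.218, 0.1026]
tool_rot: [0.993, 0.121, 0.0, 0.0]
force: [0.3, 0.4, -0.5]
finger_gap: 0.152
gripper_force: 59.4
```

Emit:
{"api": "step_arm", "payload": {"targets": "0 0 0.5 0;0 0 1 0;0 0 1 0;0 0 1 0"}}

```text
t: 20.25
tcp_pos: [0.6145, -0.218, 0.1026]
tool_rot: [0.993, 0.121, 0.0, 0.0]
force: [-2.5, 0.5, 4.4]
finger_gap: 0.151
gripper_force: 60.3
```

Emit:
{"api": "step_arm", "payload": {"targets": "0 0 0 0;0 0 0 0;0 0 0 0;0 0 0 0;0 0 0 0;0 0 0 0;0 0 0 0;0 0 0 0", "gripper": 0}}

```text
t: 21.05
tcp_pos: [0.6144, -0.218, 0.1013]
tool_rot: [0.993, 0.121, -0.0, -0.0]
force: [-0.3, -1.0, -0.5]
finger_gap: 0.998
gripper_force: 0.0
```

Emit:
{"api": "step_arm", "payload": {"targets": "0 0 -15 0;0 0 -40 0;0 0 -80 0;0 0 -120 0;-40 0 -160 0;-80 0 -160 0;-120 0 -160 0;-160 0 -160 0;-160 0 -160 0"}}

```text
t: 21.95
tcp_pos: [0.4548, -0.2564, 0.2625]
tool_rot: [0.993, 0.12, -0.001, -0.0]
force: [0.0, 0.2, 0.2]
finger_gap: 1.001
gripper_force: 0.0
```

```bash
python3 go.py
python3 - <<'E'
from h import *
t=snap("top","t7.png");s=snap("scene","s7.png")
R=lambda im:cv2.resize(im,(400,400),interpolation=cv2.INTER_CUBIC)[:,:,::-1]
cv2.imwrite("pics/q7.png",np.hstack([R(s[150:290,220:360]),R(s[140:380,220:460])]))
E
```

```text
t 21.95 tcp [ 0.4548 -0.2564  0.2625] yaw 13.75 tilt [-0.002  0.001 -1.   ] F [0.  0.2 0.2] gap 1.0006996439298579 gf 0.0
```

View pics/q7.png

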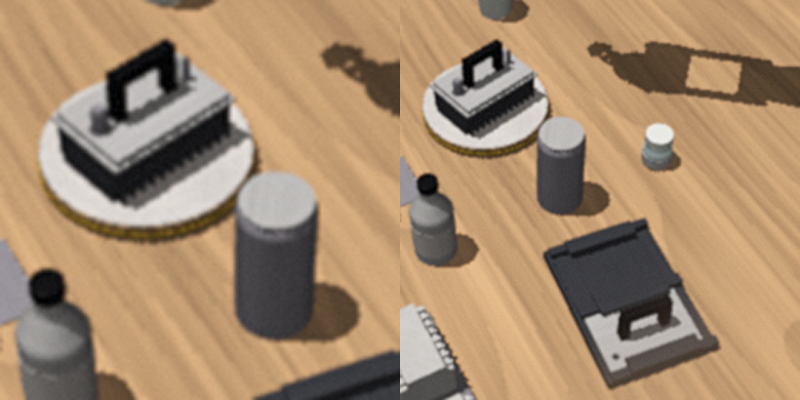

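The plate lies flat with both pins through it: the thick pin at left-panel (100,120) and the thin one at (183,70). The jar is upright and everything else is where it was.

```bash
python3 -c "
from station import manip
print(manip.sign_off())"
```

```text
the job is handed in; nothing more can be done
None
```

I set the jar aside upright and hung the two-hole plate flat on the housing, large hole over the thick pin. The last picture shows everything else in place, and I handed the job in at about 22 s.

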